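# Set the belt grinder's speed limit and switch its drive on

### The job

The belt grinder's drive is off and its top speed is set too high. Take the orange plastic tuning tool from the wooden rack, put its blade in the slot of the red trimmer on the sloping control panel and turn that trimmer back until its white pointer stands in the green zone, and only then flip the steel bat toggle switch up the slope, to run. Leave the tuning tool standing in the rack again, and the blue trimmer, the two drivers, the sharpening stone and the knife as they were.

Things in the scene. Friction and masses are not known exactly. Their poses are not given: they have to be found in the camera images.
- tuner: Plastic tuning tool, 30 g, 122 mm, upright in the rack. Origin: middle of the blade's end; z up the tool, x along the blade's width. From the end: ivory blade 10 (x) by 2 mm (y), 1.2 mm at its very end, 7 mm long; round shank 10 mm thick to 58 mm; orange flange 22 mm across, 58-62 mm; flat orange handle 62-122 mm, 18 wide (x), 10 thick (y), in the blade's plane.
- rack: Fixed wooden block 150 (x) by 50 (y) by 70 mm high; origin: middle of the underside, z up. Three upright holes 15 mm across, 64 mm deep, at x = -50, 0, +50 mm, y = 0: one holds the tuning tool, the others two drivers. The tool's flange rests on the block's top, its blade end then 12 mm above the rack's origin.
- limit (a joint): Angle of the red trimmer, rad: 0 = its white pointer points straight up the slope, the middle of the green zone, which spans -0.2 to 0.2; grows clockwise as seen facing the panel. Starts at 0.8 to 1.5 and stays where it is left; about 0.02 N m turns it, stops at -2.36 and 2.36.
- limit_slot (a point): Middle of the slot's mouth, on the red trimmer's axis, 11 mm out from the panel. z: out along the axis; x: along the slot to the pointer; both turn with it. Red skirt 27 mm across, 3 mm thick, white pointer line on it; ivory boss 16 mm across, the slot right across it: 6 mm deep, 3.2 mm wide, its top 2 mm flaring to 6 mm.
- console: Grey control console fixed to the bench, 130 deep (x), 274 wide (y), 30 mm high in front, 96 behind, its front slope a dark panel whose normal leans 30 degrees from vertical towards its front (own -x), which faces away from the robot. Origin: middle of the underside. On the panel, left to right as one faces it: red trimmer, blue trimmer (display above them), round black speed knob, steel bat toggle with amber lamp above.
- run_switch (a joint): Lean of the bat toggle, rad: 0 = down the slope, off (start); 0.6 = up the slope, run. A spring snaps it away from its middle, 0.3, to the nearer stop; about 2.5 N at its tip flips it.
- switch_tip (a point): Tip of the toggle's steel bat, 9 mm thick there; the bat is 34 mm long from its pivot.
- switch_base (a point): Panel face under the toggle, 4 mm below its pivot (bush 13 mm across, 7 mm high). x: up the slope, y: left along the panel as one faces it, z: out of the panel; fixed axes. The red trimmer stands 158 mm left (+y) and 3 mm down the slope, the blue one 100 mm left; nearest are a knob of 19 mm radius 45 mm up and 60 mm left, and the lamp 60 mm up.
- ramp_pointer (a point): End of the white pointer on the blue trimmer, the red one's twin, 58 mm to its right on the panel; to be left alone.
- driver_red: Bystander: screwdriver with round red handle 23 mm across in the rack, 130 mm long in all; origin at its lower end.
- driver_blue: Bystander: screwdriver with round blue handle 21 mm across in the rack, 130 mm long in all; origin at its lower end.
- whetstone: Bystander: two-layer sharpening stone on a black base, 230 (x) by 85 by 42 mm high, loose; origin: middle of the underside. It stands on the other side of the console from the rack.
- knife: Bystander: kitchen knife, 330 mm long, 19 mm high, lying across the bench on the far side of the console; origin at the heel of the blade, x towards its point.
There are look-alikes about, which are no part of the job. What is shaped like the tuner but purple is not meant. What is shaped like the rack but purple or turquoise is not meant.

How it is judged:
By the outcome, as a careful person would: the job done as asked, in the order asked, and still so for the second after the job is handed in, with the robot touching nothing.
It also fails if it takes over 58 s, if anything falls off the work surface, if the arm or the gripper's body presses on something with over 40 N, if the wrist force passes 120 N, or if a joint passes its speed limit or range.

### The arm

A 7-joint arm with a two-finger parallel gripper is mounted at the origin on the work surface. World frame = base frame: x ahead of the robot, y to its left, z up, the work surface at z = 0. Lengths are in m, angles in rad, forces in N, time in s.
With the tool pointing down it reaches from about 0.425 to 0.925 m from the base axis. Payload 6.8 kg.
Tool frame: the origin (TCP) lies between the finger pads; the fingertips stand 22 mm ahead of it and the grasp point (between the pads) lies 3 mm ahead of it; z points along the fingers, y is the direction in which the jaws open and shut (so a half turn about z gives the same grasp; the last joint's range is limited). The gripper opens to 85 mm and grips with 20 to 120 N. Pads are 22 mm wide; open, the fingers measure 114 mm over their backs; the gripper's body (76 mm by 85 mm) begins 54 mm behind the grasp point. The pads swing forward as they close: fully open they stand 13 mm farther back than shut.
Start: joints at [1.047, 0.477, 0.022, 1.555, -0.011, 1.109, -0.083], TCP at [0.273, -0.617, 0.253] pointing down, gripper open.
Joint ranges: [-2.96, 2.96], [-0.34, 2.1], [-1.41, 1.46], [0.24, 2.44], [-1.37, 4.51], [0.17, 1.92], [-2.96, 2.96]. Speed limits (rad/s): [2.39, 2.39, 3.14, 3.14, 3.14, 3.14, 3.14].

### API

Orientations are given as a unit quaternion [w, x, y, z].
In Python, from station import bot gives the robot as it stands. The module is installed in compiled form; this text tells all that it offers.
- The arm moves only by the tool drive_tool, never from a script. Its argument "series" is one flat list of numbers, 7 for each row, row after row: the opening, from -1 (shut) to 1 (fully open), then the shift along the tool's x, y, z in mm, then the turn, a rotation vector about the tool's x, y, z in rad. In form: [jaw, x, y, z, wx, wy, wz, jaw, x, y, z, wx, wy, wz, ...]. A call has 1 to 12 rows; each row shifts and turns the commanded pose from where the row before left it, along the tool's axes as they then stand; what a row does not reach is not made up. A row lasts 1/8 s, in which the tool goes at most 62.5 mm and 10.7 degrees, less where a joint would pass 70% of its speed; a pose out of reach is approached as far as the arm can. A call with a gripper value outside its range is refused whole. The fingers move at their own pace and stop on an object; "force" is the grip in N (left out, the last holds). Time passes only in rows, so rows that do not move let the fingers close. It gives the time, the measured TCP pose, the force and the opening at its end, in the units of the state.
- bot.get_obs(): the state, without advancing time (a new reading comes with each control period).
- bot.read_camera(name): name is "side" or "top"; returns a dict with "pixels" (480x640x3 uint8, blue, green, red), "camera_matrix" (3x3 intrinsics, pixels), "distortion" ([k1, k2, p1, p2, k3] as OpenCV has them; the pictures are not rectified), "rvec" (rotation vector, rad) and "tvec" (3), from world to camera coordinates, as OpenCV has them. Camera axes: x right, y down, z forward; pixel columns grow to the right and rows downward; lengths in m; the calibration is good to about 2 mm. A picture is of the moment at which its call begins. There is no depth.
- bot.hand_in(): hands the job in, once; it reports no verdict.
The state is a dict: "t": time; "q": joint angles; "joint_vel": joint speeds; "joint_torque": joint torques, N m; "eef_pos": TCP position; "tool_rot": TCP orientation; "contact_force": force on the tool from outside, world axes, zero at the start; "torque": the same for the moment, N m; "gripper_width": opening from 0.0 (shut) to 1.0 (fully open).
Only numpy, scipy, OpenCV 4.12 (cv2) and the standard library are available. Lean on these libraries where they do the work, as an engineer would, in place of code of your own. Each camera call takes 0.05 s, during which the arm holds its last target. There are 200 camera calls.

## Working session

There is one attempt and no reset: what is moved stays moved. The work goes in short steps, Python scripts to look and compute and a tool call to move; the robot and the scene stay as the last step left them, time stands still between calls to the robot, and variables do not carry over. Pictures are saved under pics/ and viewed, about 8 in all and at most 12, crops included, and the job is handed in when it is done.

Besides the shell and the picture viewer there is one more tool, called after ">>>" as name(argument=value, ...) on one line, values as JSON. drive_tool: Moves the arm, as the interface text tells. Its arguments: {"type":"object","properties":{"series":{"type":"array"},"force":{"type":"number"}},"required":["series"]}

```bash
mkdir -p pics
cat > h.py <<'E'
import numpy as np, cv2
from station import bot
from scipy.spatial.transform import Rotation as R
def cam(n,f=None):
    c=bot.read_camera(n)
    if f: cv2.imwrite('pics/'+f,c['pixels'])
    return c
def ray(c,px):
    u=cv2.undistortPoints(np.array([[px]],float),c['camera_matrix'],c['distortion'])[0,0]
    Rm=cv2.Rodrigues(np.array(c['rvec'],float))[0]; t=np.array(c['tvec'],float).ravel()
    d=Rm.T@np.array([u[0],u[1],1]); return -Rm.T@t, d/np.linalg.norm(d)
def onz(c,px,z):
    o,d=ray(c,px); return o+d*(z-o[2])/d[2]
def tri(c1,p1,c2,p2):
    o1,d1=ray(c1,p1);o2,d2=ray(c2,p2)
    s=np.linalg.lstsq(np.c_[d1,-d2],o2-o1,rcond=None)[0]
    a,b=o1+s[0]*d1,o2+s[1]*d2; return (a+b)/2,np.linalg.norm(a-b)
def proj(c,P):
    return cv2.projectPoints(np.array(P,float).reshape(-1,1,3),np.array(c['rvec'],float),np.array(c['tvec'],float),c['camera_matrix'],c['distortion'])[0][:,0]
E
python3 - <<'E'
from h import *
np.set_printoptions(precision=4,suppress=True)
for n in('side','top'):
    c=cam(n,n+'0.png'); o,_=ray(c,(320,240)); print(n,o,ray(c,(320,240))[1],c['camera_matrix'][0,0],c['distortion'])
print(bot.get_obs())
E
```

```text
side [ 0.0181 -0.5539  0.5812] [ 0.5801  0.5926 -0.5588] 437.60993478429697 [0.0106 0.     0.     0.     0.    ]
top [ 0.2795 -0.0366  1.5424] [ 0.177  -0.0218 -0.984 ] 579.09169625318 [0.0122 0.     0.     0.     0.    ]
{'t': 0.1, 'q': array([ 1.0469,  0.4777,  0.0223,  1.5563, -0.0115,  1.1093, -0.0831]), 'joint_vel': array([-0.0018, -0.0017,  0.001 , -0.0009,  0.0014,  0.0015, -0.0004]), 'joint_torque': array([  0.0041, -59.7758,   1.6132, -28.1955,   0.0128,   0.0051,
        -0.0001]), 'eef_pos': array([ 0.2724, -0.617 ,  0.2524]), 'tool_rot': array([-0.0008,  0.9785,  0.2064, -0.0002]), 'contact_force': array([ 0.3477,  0.3852, -0.9142]), 'torque': array([ 0.0204, -0.0066, -0.0118]), 'gripper_width': 0.9958283403765232}
```

View pics/side0.png

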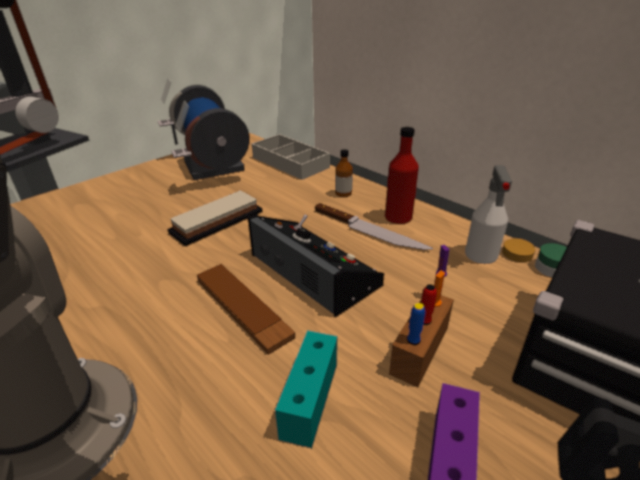

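View pics/top0.png

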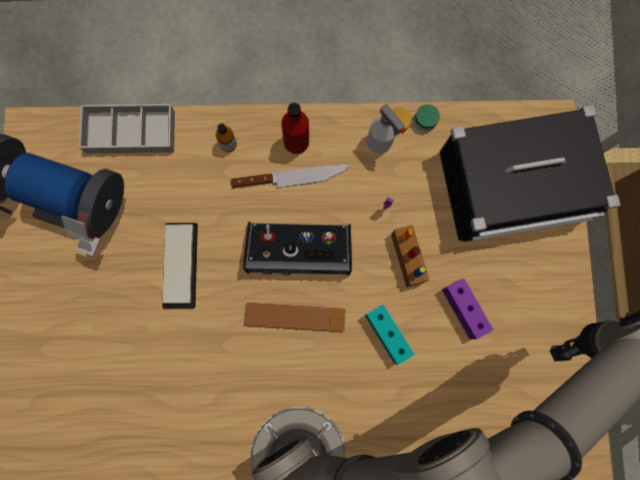

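Side: the rack with three tools is at about (423,330), its orange tool at (438,288) and a purple tool behind at (443,257). Teal rack (308,385) and purple rack (455,440) are empty look-alikes. Top: the orange tool is at (408,233) in the wooden rack (410,255), the purple tool stands alone at (388,203), and the console is at (299,248). The orange tool in the wooden rack fits, so I'll enlarge it to confirm.

Run:
```python
import cv2,numpy as np
t=cv2.imread('pics/top0.png');s=cv2.imread('pics/side0.png')
a=cv2.resize(t[195:295,375:445],(400,571),interpolation=cv2.INTER_CUBIC)[:300*2]
b=cv2.resize(t[215:285,240:360],(400,233),interpolation=cv2.INTER_CUBIC)
d=cv2.resize(s[235:385,385:465],(180,338),interpolation=cv2.INTER_CUBIC)
e=cv2.resize(s[205:315,240:390],(400,293),interpolation=cv2.INTER_CUBIC)
o=np.zeros((600,800,3),np.uint8); o[:571,:400]=a; o[:233,400:]=b
o[240:578,400:580]=d; o[240:533,580:800]=e[:, 150:370]
cv2.imwrite('pics/c1.png',o)
cv2.imwrite('pics/c2.png',np.vstack([cv2.resize(t[215:285,240:360],(514,300),interpolation=cv2.INTER_CUBIC),cv2.resize(s[205:315,240:390],(514,300),interpolation=cv2.INTER_CUBIC)[:300]]))
```

```text
(no output)
```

View pics/c1.png

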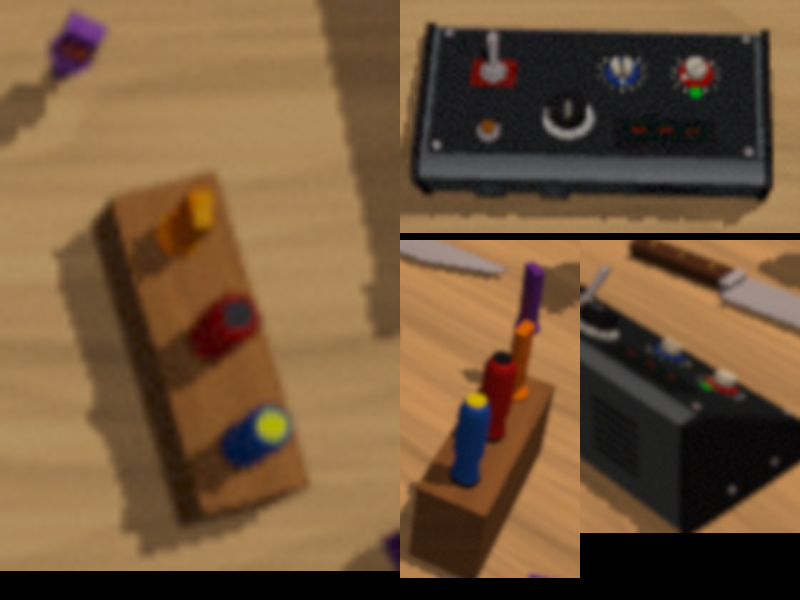

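Confirmed: the orange flat-handled tool stands in the end hole of the brown rack, while the purple one stands loose on the bench. The red trimmer is at about (329,236) in the top picture, with the green zone towards the robot. Next I'll measure.

Run:
```python
from h import *
np.set_printoptions(precision=4,suppress=True)
C={n:cam(n) for n in('side','top')}
def mask(n,lo,hi,box):
    p=C[n]['pixels'];h=cv2.cvtColor(p,cv2.COLOR_BGR2HSV);m=cv2.inRange(h,lo,hi)
    z=np.zeros_like(m);x0,y0,x1,y1=box;z[y0:y1,x0:x1]=m[y0:y1,x0:x1];return z
def show(tag,m):
    n,l,s,c=cv2.connectedComponentsWithStats(m)
    for i in range(1,n):
        if s[i,4]>4: print(tag,s[i],c[i])
show('org top',mask('top',(8,190,120),(22,255,255),(395,220,425,250)))
show('org side',mask('side',(8,200,120),(18,255,255),(425,265,455,310)))
show('boss/white top',mask('top',(0,0,150),(180,90,255),(255,220,345,285)))
show('boss side',mask('side',(0,0,140),(180,90,255),(255,205,385,290)))
show('red top',mask('top',(0,150,90),(6,255,255),(310,225,345,250))|mask('top',(174,150,90),(180,255,255),(310,225,345,250)))
show('green top',mask('top',(45,120,60),(75,255,255),(310,225,345,260)))
show('green side',mask('side',(45,120,60),(75,255,255),(320,230,385,280)))
t=C['top']['pixels'];s=C['side']['pixels']
k=lambda im,x,y,w,h,f:cv2.resize(im[y:y+h,x:x+w],None,fx=f,fy=f,interpolation=cv2.INTER_CUBIC)
o=np.zeros((600,800,3),np.uint8)
A=k(t,300,222,40,30,10);B=k(s,330,245,40,30,10);D=k(t,255,220,40,30,10);E=k(s,425,262,40,30,10)
o[:300,:400]=A;o[:300,400:]=B;o[300:,:400]=D;o[300:,400:]=k(t,392,224,40,30,10)
cv2.imwrite('pics/c3.png',o)
```

```text
org top [407 227   6   8  36] [409.9722 230.3889]
org top [402 231   4   7   9] [403.3333 233.6667]
org side [436 271   8  23  69] [440.2029 277.8116]
org side [435 297   8  10  47] [438.4468 302.5106]
boss/white top [326 233   6   4  12] [328.5833 234.3333]
boss side [301 215   6   6  10] [303.5 216.7]
boss side [351 216  34  23 348] [368.3333 227.4397]
boss side [328 242   6   4  11] [330.4545 244.    ]
boss side [348 254   6   4  18] [350.3889 255.6667]
red top [325 235   9   6  20] [330.05 238.35]
green top [327 242   4   3  10] [328.5 242.8]
green side [341 258   4   4  10] [342.5 259.5]
```

View pics/c3.png

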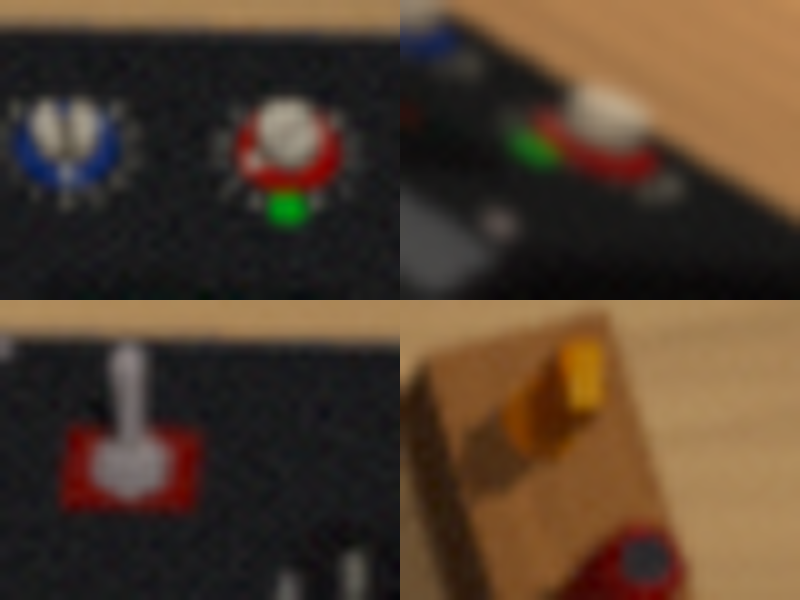

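The trimmer's white pointer is at about (325,238) in the top view, left of the boss at (328.6,234.8). That puts it roughly 1.17 rad clockwise from the green zone. The toggle tip is at about (267.3,224.6). The tuner top is at about (410,230.7), with the handle's width running nearly along world x.

Run:
```python
from h import *
np.set_printoptions(precision=4,suppress=True)
T=cam('top');S=cam('side')
for n,a,b in [('red boss',(328.6,234.6),(350.3,255.2)),('blue boss',(306.1,234.2),(330.5,243.6)),('tip',(267.3,225.),(303.7,215.6)),('tuner top',(410,230.7),(440.5,272.5))]:
    print(n,*tri(T,a,S,b))
print('tuner onz top',onz(T,(410,230.7),.134),onz(S,(440.5,272.5),.134))
p0=onz(T,(410,230.7),.134)
for th in(0,.3,-.3): print(th,proj(T,[p0+[.009*np.cos(th),.009*np.sin(th),0],p0-[.009*np.cos(th),.009*np.sin(th),0]]).ravel())
# rack top outline
p=T['pixels'];h=cv2.cvtColor(p,cv2.COLOR_BGR2HSV)
for q in [(394.5+0,231.5),(413,225.5),(428.5,279.5),(407,287)]: print('rack corner',onz(T,q,.07))
# orange mask orientation
m=cv2.inRange(h,(15,190,170),(24,255,255))[222:245,400:420];ys,xs=np.nonzero(m);print(len(xs),xs.mean()+400,ys.mean()+222,cv2.minAreaRect(np.c_[xs,ys].astype(np.float32)))
print(h[226:241,404:415,2])
q=bot.get_obs();print(R.from_quat(np.roll(q['tool_rot'],-1)).as_matrix())
```

```text
red boss [ 0.5577 -0.0909  0.0665] 0.003013275078504731
blue boss [ 0.5603 -0.0328  0.0655] 0.002303082641719917
tip [0.5812 0.0674 0.0832] 0.00643382866207321
tuner top [ 0.551  -0.2907  0.1364] 0.001960391260778821
tuner onz top [ 0.5521 -0.292   0.134 ] [ 0.553  -0.2887  0.134 ]
0 [409.8253 227.1497 410.1751 234.2576]
0.3 [408.7675 227.3279 411.2349 234.0785]
-0.3 [410.8987 227.2884 409.0996 234.1186]
rack corner [ 0.5632 -0.2631  0.07  ]
rack corner [ 0.5781 -0.3121  0.07  ]
rack corner [ 0.4363 -0.3449  0.07  ]
rack corner [ 0.4182 -0.2888  0.07  ]
12 410.25 230.75 ((10.0, 9.0), (4.0, 2.0), 90.0)
[[160 158 151 148 139 134 133 132 135 158 169]
 [139 138 137 136 135 139 140 137 134 148 161]
 [133 135 134 129 146 159 161 157 141 142 157]
 [133 132 125 115 156 173 172 170 146 137 153]
 [132 129 107  98 150 172 176 172 147 135 149]
 [130 123  98  90 135 168 173 172 143 129 143]
 [125 113  93  84 118 162 173 172 139 127 136]
 [118  94  83  84 105 158 171 170 144 130 136]
 [113  93  85  81  94 136 148 147 140 134 133]
 [114  93  84  83  82  94  99 113 131 134 132]
 [115  91  83  80  78  83 102 123 132 136 133]
 [118  94  81  79  87 110 124 131 134 135 133]
 [113  97  90  94 115 127 133 133 135 135 134]
 [ 99  96  98 105 130 128 132 131 134 135 135]
 [ 84 103 110 116 129 133 133 134 134 134 136]]
[[ 0.9148  0.4039 -0.0003]
 [ 0.4039 -0.9148  0.0005]
 [-0.     -0.0006 -1.    ]]
```

```bash
cat >> h.py <<'E'
def obs():
    o=bot.get_obs(); return o,np.array(o['eef_pos']),R.from_quat(np.roll(o['tool_rot'],-1))
def basis(x,z):
    z=np.array(z,float)/np.linalg.norm(z); x=np.array(x,float); x=x-z*(x@z); x/=np.linalg.norm(x)
    return R.from_matrix(np.c_[x,np.cross(z,x),z])
def rows(p,r,P,Q,n,jaw):
    "tool-frame steps from pose (p,r) to (P,Q) in n rows"
    rv=(r.inv()*Q).as_rotvec(); out=[]
    for k in range(n):
        a=r*R.from_rotvec(rv*k/n)
        out.append([jaw]+list(np.round(a.inv().apply((P-p)/n)*1000,1)+0)+list(np.round(rv/n,4)+0))
    print(n,'rows:',[float(x) for x in sum(out,[])]); return P,Q
E
python3 - <<'E'
from h import *
o,p,r=obs()
Q=basis([np.cos(.1),np.sin(.1),0],[0,0,-1])
p,r=rows(p,r,np.array([.40,-.35,.25]),Q,6,0)
p,r=rows(p,r,np.array([.551,-.2915,.19]),Q,4,0)
E
```

```text
6 rows: [0.0, 37.4, -32.2, 0.5, -0.0001, 0.0, 0.0526, 0.0, 35.7, -34.1, 0.5, -0.0001, 0.0, 0.0526, 0.0, 33.8, -35.9, 0.5, -0.0001, 0.0, 0.0526, 0.0, 31.9, -37.7, 0.5, -0.0001, 0.0, 0.0526, 0.0, 29.9, -39.3, 0.5, -0.0001, 0.0, 0.0526, 0.0, 27.8, -40.8, 0.5, -0.0001, 0.0, 0.0526]
4 rows: [0.0, 39.0, -10.8, 15.0, 0.0, 0.0, 0.0, 0.0, 39.0, -10.8, 15.0, 0.0, 0.0, 0.0, 0.0, 39.0, -10.8, 15.0, 0.0, 0.0, 0.0, 0.0, 39.0, -10.8, 15.0, 0.0, 0.0, 0.0]
```

>>> drive_tool(series=[0, 37, -32, 0.5, 0, 0, 0.053, 0, 36, -34, 0.5, 0, 0, 0.053, 0, 34, -36, 0.5, 0, 0, 0.053, 0, 32, -38, 0.5, 0, 0, 0.053, 0, 30, -39, 0.5, 0, 0, 0.053, 0, 28, -41, 0.5, 0, 0, 0.053, 0, 39, -11, 15, 0, 0, 0, 0, 39, -11, 15, 0, 0, 0, 0, 39, -11, 15, 0, 0, 0, 0, 39, -11, 15, 0, 0, 0, 0, 0, 0, 0, 0, 0, 0], force=30)

```text
t: 1.68
eef_pos: [0.5543, -0.2879, 0.1888]
tool_rot: [-0.001, 0.999, 0.051, -0.0]
contact_force: [-0.3, -0.4, -0.4]
gripper_width: 0.501
```

>>> drive_tool(series=[0, -3.6, 3.3, 0, 0, 0, 0, 0, 0, 0, 25, 0, 0, 0, 0, 0, 0, 26, 0, 0, 0, 0, 0, 0, 26, 0, 0, 0, 0, 0, 0, 0, 0, 0, 0])

```text
t: 2.3
eef_pos: [0.5459, -0.2958, 0.1122]
tool_rot: [-0.0, 0.999, 0.048, -0.002]
contact_force: [0.9, 0.4, -0.8]
gripper_width: 0.497
```

Run:
```python
from h import *
T=cam('top');S=cam('side')
k=lambda c,x,y,w,h,f:cv2.resize(c['pixels'][y:y+h,x:x+w],None,fx=f,fy=f,interpolation=cv2.INTER_CUBIC)
cv2.imwrite('pics/g1.png',np.hstack([k(T,370,190,80,100,5),k(S,390,210,80,100,5)]))
print(obs()[0])
```

```text
{'t': 2.4, 'q': array([ 0.44850299,  0.54823367, -0.07224549,  1.7940996 ,  0.05325629,
        0.8001673 , -1.12487502]), 'joint_vel': array([-0.0044088 , -0.01208604, -0.00485342, -0.01695962,  0.00066277,
       -0.00221629, -0.00300936]), 'joint_torque': array([ 6.32383861e-02, -5.70233703e+01,  3.40636298e-01, -2.17292941e+01,
        1.45058142e-02,  3.50519910e-02,  3.15864010e-03]), 'eef_pos': array([ 0.54818001, -0.29603985,  0.11444289]), 'tool_rot': array([4.61993855e-04, 9.98843639e-01, 4.80736066e-02, 3.15519567e-04]), 'contact_force': array([-0.05243735,  0.87803594, -0.02607253]), 'torque': array([0.04725751, 0.01597478, 0.04902128]), 'gripper_width': 0.49948829527584343}
```

View pics/g1.png

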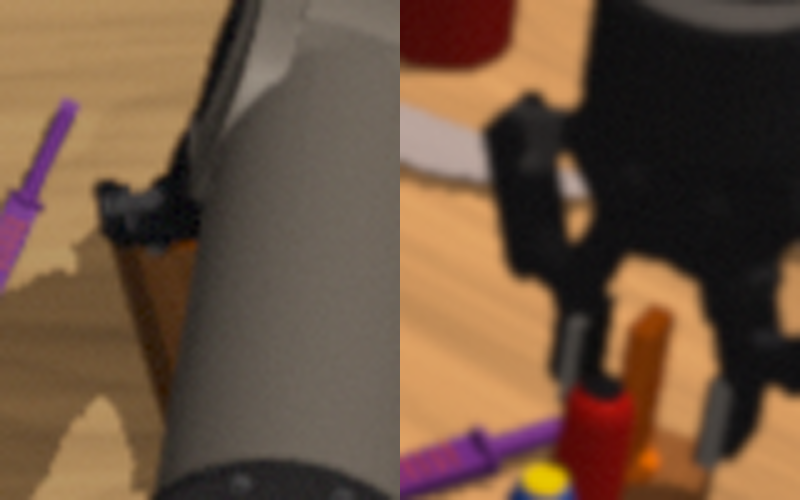

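The purple look-alike has toppled and now lies on the bench behind the rack. The orange handle at (648,380) in the crop is midway between the pads at (575,350) and (715,420). Next I'll close the gripper and lift.

>>> drive_tool(series=[-1, 0, 0, 0, 0, 0, 0, -1, 0, 0, 0, 0, 0, 0, -1, 0, 0, 0, 0, 0, 0, -1, 0, 0, 0, 0, 0, 0, -1, 0, 0, 0, 0, 0, 0, -1, 0, 0, 0, 0, 0, 0], force=40)

```text
t: 3.15
eef_pos: [0.5491, -0.2934, 0.114]
tool_rot: [-0.001, 0.999, 0.049, 0.0]
contact_force: [-0.4, 5.7, 4.7]
gripper_width: 0.113
```

Run:
```python
from h import *
for _ in range(4):
    cam('top'); o=obs()[0];print(o['t'],o['eef_pos'],o['tool_rot'],o['contact_force'],o['gripper_width'])
```

```text
3.2 [ 0.5491072  -0.29342493  0.11393925] [-6.69536599e-04  9.98778961e-01  4.93971185e-02  2.53377411e-04] [-0.94359251  5.28852148  5.5516536 ] 0.11158870960168209
3.25 [ 0.54909179 -0.29345736  0.11392802] [-6.69191555e-04  9.98780377e-01  4.93685191e-02  2.43477220e-04] [-0.7904976   5.32958111  5.43647998] 0.11298893178337684
3.3 [ 0.54911145 -0.29341987  0.11393568] [-6.81138758e-04  9.98779800e-01  4.93799488e-02  2.59531780e-04] [-0.8585167   5.23501183  6.04475286] 0.11046854434669773
3.35 [ 0.54911918 -0.29343281  0.11395466] [-6.71802803e-04  9.98779147e-01  4.93932297e-02  2.71121773e-04] [-2.1965779   5.62699392  6.51803975] 0.11196026035403961
```

```bash
cat >> h.py <<'E'
rt=np.array([.0447,.999,0]); rt/=np.linalg.norm(rt)
hh=np.array([rt[1],-rt[0],0]); n=.5*hh+np.array([0,0,.75**.5]); up=np.cross(n,rt)*-1
up=np.cross(rt,n); up=up if up[2]>0 else -up
slot=np.array([.5577,-.0909,.0665])
def Qa(a): return basis(-(np.cos(a)*up+np.sin(a)*rt),-n)
E
python3 - <<'E'
from h import *
print(n,up)
o,p,r=obs()
p,r=rows(p,r,p+[0,0,.135],r,4,-1)
p,r=rows(p,r,slot+n*.132,Qa(1.17),12,-1)
E
```

```text
[ 0.49950023 -0.02235001  0.8660254 ] [-0.86515977  0.03871135  0.5       ]
4 rows: [-1.0, 0.0, 0.0, -33.7, 0.0, 0.0, 0.0, -1.0, 0.0, 0.0, -33.7, 0.0, 0.0, 0.0, -1.0, 0.0, 0.0, -33.7, 0.0, 0.0, 0.0, -1.0, 0.0, 0.0, -33.7, 0.0, 0.0, 0.0]
12 rows: [-1.0, 7.8, -15.9, 5.7, -0.0231, -0.0408, 0.1068, -1.0, 6.3, -16.8, 5.0, -0.0231, -0.0408, 0.1068, -1.0, 4.6, -17.5, 4.4, -0.0231, -0.0408, 0.1068, -1.0, 2.9, -18.0, 3.9, -0.0231, -0.0408, 0.1068, -1.0, 1.1, -18.3, 3.3, -0.0231, -0.0408, 0.1068, -1.0, -0.7, -18.4, 2.9, -0.0231, -0.0408, 0.1068, -1.0, -2.6, -18.3, 2.6, -0.0231, -0.0408, 0.1068, -1.0, -4.4, -18.0, 2.3, -0.0231, -0.0408, 0.1068, -1.0, -6.2, -17.5, 2.1, -0.0231, -0.0408, 0.1068, -1.0, -8.0, -16.7, 2.0, -0.0231, -0.0408, 0.1068, -1.0, -9.6, -15.8, 2.0, -0.0231, -0.0408, 0.1068, -1.0, -11.2, -14.8, 2.0, -0.0231, -0.0408, 0.1068]
```

>>> drive_tool(series=[-1, 0, 0, -34, 0, 0, 0, -1, 0, 0, -34, 0, 0, 0, -1, 0, 0, -34, 0, 0, 0, -1, 0, 0, -34, 0, 0, 0, -1, 0, 0, 0, 0, 0, 0])

```text
t: 3.98
eef_pos: [0.55, -0.2965, 0.2527]
tool_rot: [0.002, 0.999, 0.048, 0.003]
contact_force: [-0.5, -0.7, -0.4]
gripper_width: 0.109
```

>>> drive_tool(series=[-1, 7.8, -15.9, 5.7, -0.0231, -0.0408, 0.1068, -1, 6.3, -16.8, 5, -0.0231, -0.0408, 0.1068, -1, 4.6, -17.5, 4.4, -0.0231, -0.0408, 0.1068, -1, 2.9, -18, 3.9, -0.0231, -0.0408, 0.1068, -1, 1.1, -18.3, 3.3, -0.0231, -0.0408, 0.1068, -1, -0.7, -18.4, 2.9, -0.0231, -0.0408, 0.1068, -1, -2.6, -18.3, 2.6, -0.0231, -0.0408, 0.1068, -1, -4.4, -18, 2.3, -0.0231, -0.0408, 0.1068, -1, -6.2, -17.5, 2.1, -0.0231, -0.0408, 0.1068, -1, -8, -16.7, 2, -0.0231, -0.0408, 0.1068, -1, -9.6, -15.8, 2, -0.0231, -0.0408, 0.1068, -1, -11.2, -14.8, 2, -0.0231, -0.0408, 0.1068])

```text
t: 5.48
eef_pos: [0.623, -0.0952, 0.1795]
tool_rot: [0.14, 0.792, -0.553, -0.219]
contact_force: [0.2, -0.2, -0.8]
gripper_width: 0.109
```

Run:
```python
from h import *
T=cam('top');S=cam('side')
cam('top');o,p,r=obs()
print(o['t'],p,o['contact_force'],o['gripper_width'],o['q'])
print('err rot',(r.inv()*Qa(1.17)).as_rotvec(),'err pos tool',r.inv().apply(slot+n*.132-p)*1000)
tip=p+r.apply([0,0,.102]);print('tip',tip,'proj S',proj(S,[tip,slot]).ravel(),'T',proj(T,[tip,slot]).ravel())
k=lambda c,x,y,w,h,f:cv2.resize(c['pixels'][y:y+h,x:x+w],None,fx=f,fy=f,interpolation=cv2.INTER_CUBIC)
cv2.imwrite('pics/g2.png',np.hstack([k(T,300,200,50,75,8),k(S,320,200,50,75,8)]))
```

```text
5.625 [ 0.62286696 -0.09505372  0.17904644] [ 0.3353288  -0.6805215  -0.62374424] 0.1133438928113321 [-0.05844945  0.76315564  0.1847063   1.35311385 -0.09257406  1.56168421
 -2.64777847]
err rot [ 0.00261196 -0.0010002   0.00133593] err pos tool [-1.24072862 -0.23297518 -1.89002852]
tip [ 0.5717316  -0.0929639   0.09081488] proj S [356.88747405 242.62612015 351.03774121 255.09781401] T [329.20210883 227.88157437 328.22666533 235.05578937]
```

View pics/g2.png

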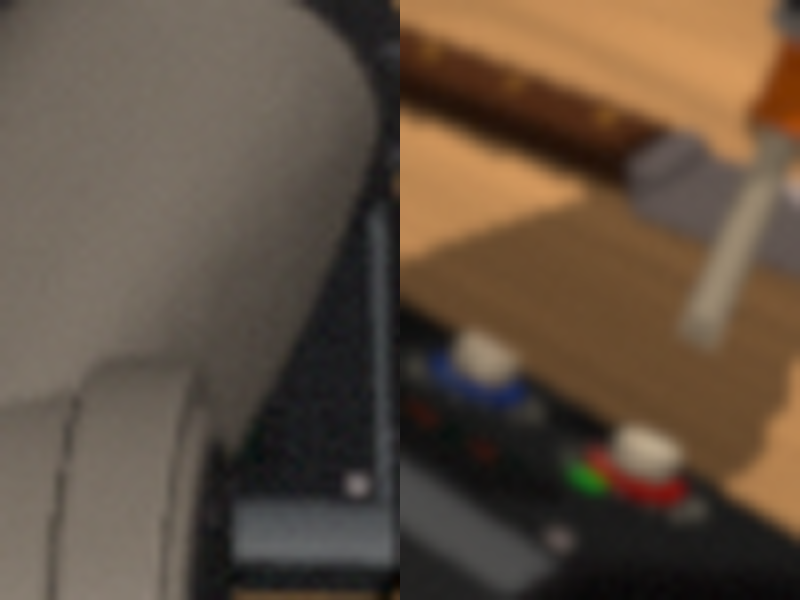

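The arm hides the top view. In the side view the blade end is at (357.1,242.7) and was predicted at (356.9,242.6), so the hand and camera agree. The boss top is at about (350.6,254.6). I'll refine the slot onto the side ray.

Run:
```python
from h import *
T=cam('top');S=cam('side')
p=S['pixels'][245:268,335:365]
h=cv2.cvtColor(p,cv2.COLOR_BGR2HSV)
m=cv2.inRange(h,(0,0,125),(180,95,255));nn,l,s,c=cv2.connectedComponentsWithStats(m)
for i in range(1,nn):
    if s[i,4]>5: print(s[i],c[i]+[335,245])
print(p[5:18,10:24].max(2))
for sp in [(350.4,254.5),(350.4,255.)]:
    o1,d1=ray(S,sp);o2,d2=ray(T,(328.6,234.6))
    q=np.linalg.lstsq(np.c_[d1,-d2],o2-o1,rcond=None)[0];P=o1+q[0]*d1;print(P,o2+q[1]*d2)
# project boss top circle for predicted slot
for P in (P,slot):
    for rad,dz in((.008,0),(.0135,-.008)):
        cir=[P+n*dz+rad*(np.cos(t)*up+np.sin(t)*rt) for t in np.linspace(0,6.28,60)]
        u=proj(S,cir);print(rad,u.min(0),u.max(0),u.mean(0))
```

```text
[13  8  7  6 33] [350.60606061 255.66666667]
[[ 97 100  99  98  97  98  99 100 102 103 104 103 103 103]
 [ 86  95 100 100 100  99  98  98 100 101 103 104 104 103]
 [ 61  78  93 105 109 106 101  98  97  98 100 102 104 104]
 [ 36  61  97 127 137 132 120 109 102  98  98 100 101 102]
 [ 34  66 115 154 169 168 155 138 120 108 100  98  98 101]
 [ 60  82 124 157 177 185 182 170 151 128 108 100  97  98]
 [ 98 102 124 146 163 176 181 179 168 144 117 102 100  99]
 [126 119 123 138 150 158 161 160 152 132 108  97  98  99]
 [127 123 119 124 134 140 140 134 120  99  79  80  89  94]
 [104 116 117 116 118 121 120 115 105  87  63  56  66  80]
 [ 78  92 107 114 118 119 116 113 113 106  78  48  44  55]
 [ 60  59  79  93 105 115 118 120 122 114  86  54  38  38]
 [ 34  37  49  57  72  86  95 100 101  96  78  63  56  40]]
[ 0.55661497 -0.09010326  0.06813339] [ 0.5584959  -0.09182192  0.06855382]
[ 0.55673896 -0.09004124  0.06680514] [ 0.55874215 -0.09187067  0.06725286]
0.008 [346.67925295 253.27918623] [354.1203527  256.73884949] [350.36126485 255.00031339]
0.0135 [342.63410257 255.68767272] [355.16980595 261.57154089] [348.8370291  258.61087335]
0.008 [347.31811297 253.37700841] [354.7572732  256.83669097] [350.99911374 255.09814144]
0.0135 [343.27290427 255.78429746] [355.80534342 261.66830387] [349.47415774 258.70763027]
```

```bash
sed -i 's/^slot=.*/slot=np.array([.557,-.0903,.0667])/' h.py
python3 - <<'E'
from h import *
o,p,r=obs()
rows(p,r,slot+n*.105,Qa(1.17),4,-1)
E
```

```text
4 rows: [-1.0, -0.8, -0.3, 6.6, 0.0002, -0.0004, -0.0001, -1.0, -0.8, -0.3, 6.6, 0.0002, -0.0004, -0.0001, -1.0, -0.8, -0.3, 6.6, 0.0002, -0.0004, -0.0001, -1.0, -0.8, -0.3, 6.6, 0.0002, -0.0004, -0.0001]
```

>>> drive_tool(series=[-1, -0.8, -0.3, 6.6, 0, 0, 0, -1, -0.8, -0.3, 6.6, 0, 0, 0, -1, -0.8, -0.3, 6.6, 0, 0, 0, -1, -0.8, -0.3, 6.6, 0, 0, 0, -1, 0, 0, 0, 0, 0, 0, -1, 0, 0, 0, 0, 0, 0])

```text
t: 6.48
eef_pos: [0.6101, -0.0914, 0.1582]
tool_rot: [0.138, 0.793, -0.552, -0.219]
contact_force: [-0.1, 0.3, -1.2]
gripper_width: 0.112
```

```bash
cat > st.py <<'E'
from h import *
np.set_printoptions(precision=3,suppress=True)
S=cam('side'); o,p,r=obs()
d=(p+r.apply([0,0,.102])-slot)*1000
x=r.apply([1,0,0]); a=np.arctan2(-x@rt,-x@up)
print('t',round(o['t'],2),'tip-slot: up %.1f right %.1f out %.1f'%(d@up,d@rt,d@n),'angle %.3f'%a,'F tool',r.inv().apply(o['contact_force']),'M',r.inv().apply(o['torque']),'w',o['gripper_width'],'q7',o['q'][6])
E
python3 st.py
python3 - <<'E'
from h import *
S=cam('side');k=lambda c,x,y,w,h,f:cv2.resize(c['pixels'][y:y+h,x:x+w],None,fx=f,fy=f,interpolation=cv2.INTER_CUBIC)
cv2.imwrite('pics/g3.png',k(S,325,225,50,45,12))
E
```

```text
t 6.53 tip-slot: up -0.3 right 1.2 out 3.9 angle 1.171 F tool [-0.071 -0.465 -0.424] M [0.571 0.188 0.003] w 0.11168222142517013 q7 -2.653128636189214
```

View pics/g3.png

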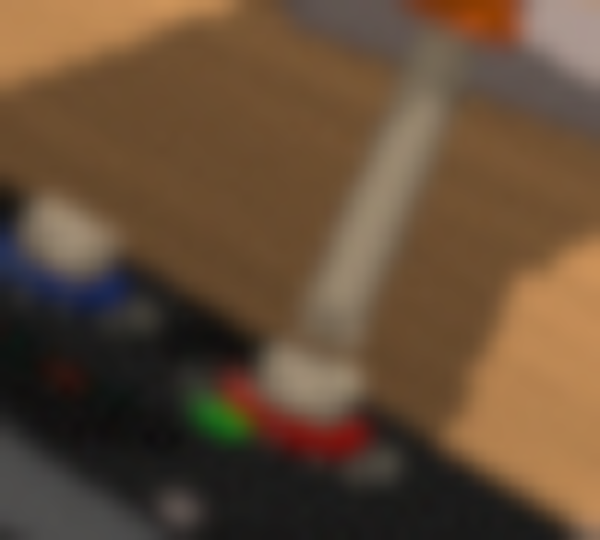

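The blade hangs just above the boss, at (335,340) in the crop against the boss centre (312,370), about 1.2 mm to the right. I'll correct that and lower it slowly.

>>> drive_tool(series=[-1, 1, -0.7, 1, 0, 0, 0, -1, 0, 0, 1, 0, 0, 0, -1, 0, 0, 1, 0, 0, 0, -1, 0, 0, 1, 0, 0, 0, -1, 0, 0, 1, 0, 0, 0, -1, 0, 0, 1, 0, 0, 0, -1, 0, 0, 0, 0, 0, 0])

```text
t: 7.45
eef_pos: [0.6078, -0.0919, 0.1523]
tool_rot: [0.138, 0.793, -0.552, -0.219]
contact_force: [-0.4, -0.6, 0.1]
gripper_width: 0.112
```

```bash
python3 st.py;python3 st.py
```

```text
t 7.5 tip-slot: up -1.2 right 0.6 out -2.4 angle 1.171 F tool [-0.281  0.013 -1.087] M [0.584 0.195 0.033] w 0.11377027166459829 q7 -2.6521575877959007
t 7.55 tip-slot: up -1.2 right 0.6 out -2.4 angle 1.171 F tool [-0.719  0.288  0.678] M [0.53  0.215 0.036] w 0.11014890809676783 q7 -2.652130353369723
```

>>> drive_tool(series=[-1, 0, 0, 1, 0, 0, 0, -1, 0, 0, 1, 0, 0, 0, -1, 0, 0, 0.7, 0, 0, 0, -1, 0, 0, 0, 0, 0, 0])

```text
t: 8.05
eef_pos: [0.6066, -0.0917, 0.15]
tool_rot: [0.138, 0.793, -0.552, -0.219]
contact_force: [1.4, 0.9, 0.2]
gripper_width: 0.109
```

```bash
python3 st.py;python3 st.py
```

```text
t 8.1 tip-slot: up -1.4 right 0.8 out -5.0 angle 1.171 F tool [-0.81  -1.563 -0.643] M [ 0.895  0.187 -0.017] w 0.1118440529257396 q7 -2.6520689458619193
t 8.15 tip-slot: up -1.4 right 0.8 out -5.0 angle 1.171 F tool [-0.136 -1.405  0.136] M [0.904 0.227 0.029] w 0.11418232378136121 q7 -2.6520386580454716
```

>>> drive_tool(series=[-1, 0, 0, 0, 0, 0, -0.12, -1, 0, 0, 0, 0, 0, -0.12, -1, 0, 0, 0, 0, 0, -0.12, -1, 0, 0, 0, 0, 0, -0.12, -1, 0, 0, 0, 0, 0, -0.12, -1, 0, 0, 0, 0, 0, 0])

```text
t: 8.9
eef_pos: [0.6064, -0.0919, 0.15]
tool_rot: [0.068, 0.92, -0.293, -0.25]
contact_force: [0.9, 0.3, -0.7]
gripper_width: 0.107
```

```bash
python3 st.py;python3 st.py
python3 - <<'E'
from h import *
S=cam('side');k=lambda c,x,y,w,h,f:cv2.resize(c['pixels'][y:y+h,x:x+w],None,fx=f,fy=f,interpolation=cv2.INTER_CUBIC)
cv2.imwrite('pics/g4.png',k(S,330,235,40,35,15))
E
```

```text
t 8.95 tip-slot: up -1.1 right 0.6 out -5.2 angle 0.574 F tool [ 0.064 -1.021  1.185] M [ 0.535  0.596 -0.002] w 0.10937869761317211 q7 -2.13007084232406
t 9.0 tip-slot: up -1.1 right 0.6 out -5.2 angle 0.574 F tool [-0.702 -0.852  0.695] M [0.528 0.579 0.047] w 0.11467830124174937 q7 -2.1300720653225445
```

View pics/g4.png

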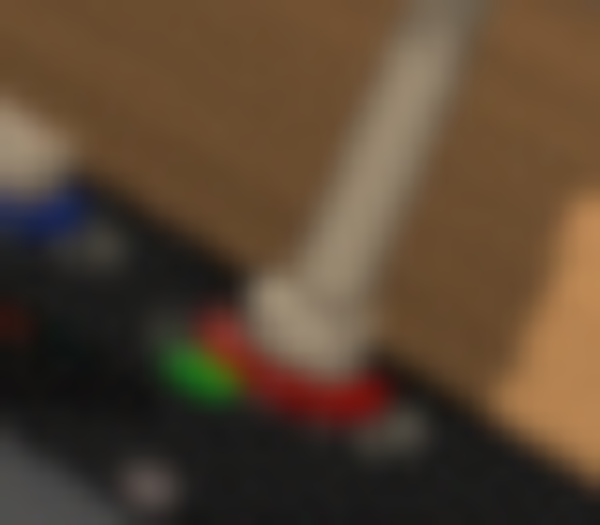

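The blade sits in the boss at about (320,300) in the crop. The pointer is still hidden behind the boss from this side, so I'll keep turning.

>>> drive_tool(series=[-1, 0, 0, 0, 0, 0, -0.112, -1, 0, 0, 0, 0, 0, -0.112, -1, 0, 0, 0, 0, 0, -0.112, -1, 0, 0, 0, 0, 0, -0.112, -1, 0, 0, 0, 0, 0, -0.112, -1, 0, 0, 0, 0, 0, -0.112, -1, 0, 0, 0, 0, 0, 0])

```text
t: 9.93
eef_pos: [0.6065, -0.0923, 0.1499]
tool_rot: [-0.018, 0.966, 0.026, -0.258]
contact_force: [1.0, -0.5, -1.9]
gripper_width: 0.112
```

```bash
python3 st.py;python3 st.py
python3 - <<'E'
from h import *
S=cam('side');k=lambda c,x,y,w,h,f:cv2.resize(c['pixels'][y:y+h,x:x+w],None,fx=f,fy=f,interpolation=cv2.INTER_CUBIC)
cv2.imwrite('pics/g5.png',k(S,330,240,40,30,20))
for a in(-.2,-.1,0,.1,.2,.4,.6,1): print(a,(proj(S,[slot-.008*n+.0135*(np.cos(a)*up+np.sin(a)*rt)])[0]-[330,240]+.5)*20)
E
```

```text
t 9.97 tip-slot: up -1.3 right 0.2 out -5.1 angle -0.097 F tool [1.256 1.095 0.551] M [-0.262  0.996  0.016] w 0.11096944729965862 q7 -1.54021939836323
t 10.03 tip-slot: up -1.3 right 0.2 out -5.1 angle -0.097 F tool [1.539 0.996 1.802] M [-0.307  0.944  0.047] w 0.1119543911326599 q7 -1.5400625362801703
-0.2 [331.25716651 387.85134915]
-0.1 [320.46022545 381.89012197]
0 [310.40174377 375.94917338]
0.1 [301.18377136 370.08990053]
0.2 [292.89881022 364.37248055]
0.4 [279.44473424 353.59385038]
0.6 [270.55691143 344.0460211 ]
1 [267.5605201  330.07231485]
```

View pics/g5.png

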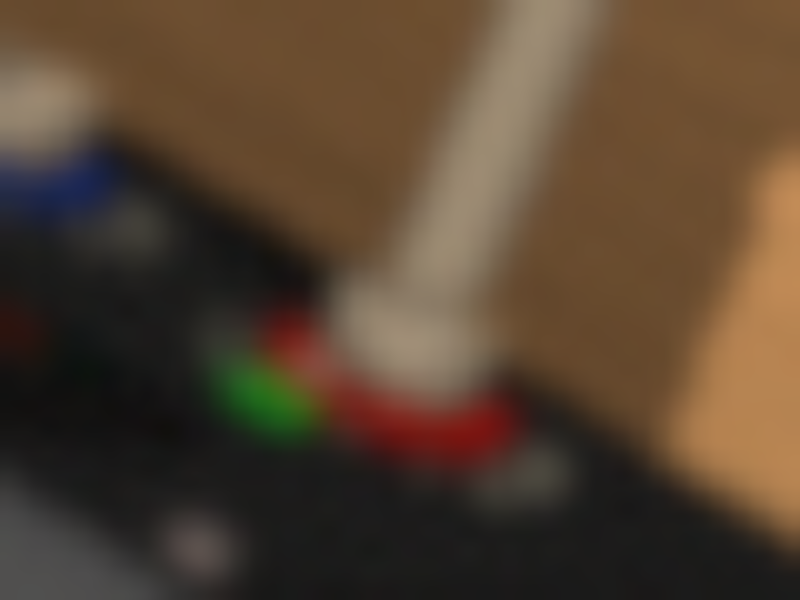

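The pointer has come round to about (345.7,258), next to the green mark at (343.5,260). I'll read its angle along the skirt.

Run:
```python
from h import *
S=cam('side');p=S['pixels'].astype(np.float32)
m=cv2.inRange(cv2.cvtColor(S['pixels'],cv2.COLOR_BGR2HSV),(45,100,50),(75,255,255))[245:275,330:360];ys,xs=np.nonzero(m);w=p[245:275,330:360,1][ys,xs]
print('green',(xs*w).sum()/w.sum()+330,(ys*w).sum()/w.sum()+245)
for rr in(.0165,.018,.02): print('pred green',rr,proj(S,[slot-.011*n+rr*up])[0])
for rr in(.0105,.012):
  A=np.arange(-.8,1.3,.1);u=proj(S,[slot-.008*n+rr*(np.cos(a)*up+np.sin(a)*rt) for a in A]).astype(np.float32)
  v=cv2.remap(p,u[:,:1],u[:,1:],cv2.INTER_LINEAR)[:,0]
  for a,x in zip(A,v): print(rr,round(a,1),x.round())
```

```text
green 342.6 259.579797979798
pred green 0.0165 [343.53911972 259.58704795]
pred green 0.018 [343.07865507 259.54953142]
pred green 0.02 [342.4628126 259.4993561]
0.0105 -0.8 [ 42.  53. 127.]
0.0105 -0.7 [ 43.  54. 128.]
0.0105 -0.6 [ 44.  55. 125.]
0.0105 -0.5 [ 44.  55. 121.]
0.0105 -0.4 [ 44.  56. 119.]
0.0105 -0.3 [ 42.  55. 119.]
0.0105 -0.2 [ 45.  60. 119.]
0.0105 -0.1 [ 50.  67. 121.]
0.0105 -0.0 [ 54.  71. 124.]
0.0105 0.1 [ 56.  75. 126.]
0.0105 0.2 [ 57.  75. 128.]
0.0105 0.3 [ 54.  71. 128.]
0.0105 0.4 [ 48.  66. 124.]
0.0105 0.5 [ 44.  60. 122.]
0.0105 0.6 [ 40.  55. 121.]
0.0105 0.7 [ 37.  50. 119.]
0.0105 0.8 [ 35.  47. 115.]
0.0105 0.9 [ 34.  44. 112.]
0.0105 1.0 [ 34.  43. 110.]
0.0105 1.1 [ 34.  43. 109.]
0.0105 1.2 [ 35.  44. 108.]
0.012 -0.8 [ 38.  48. 125.]
0.012 -0.7 [ 38.  49. 127.]
0.012 -0.6 [ 39.  49. 124.]
0.012 -0.5 [ 40.  50. 120.]
0.012 -0.4 [ 40.  51. 117.]
0.012 -0.3 [ 39.  53. 117.]
0.012 -0.2 [ 44.  61. 119.]
0.012 -0.1 [ 49.  68. 122.]
0.012 -0.0 [ 53.  74. 123.]
0.012 0.1 [ 55.  75. 128.]
0.012 0.2 [ 49.  71. 123.]
0.012 0.3 [ 42.  64. 119.]
0.012 0.4 [ 36.  57. 117.]
0.012 0.5 [ 33.  50. 114.]
0.012 0.6 [ 31.  46. 109.]
0.012 0.7 [ 30.  43. 102.]
0.012 0.8 [29. 40. 97.]
0.012 0.9 [29. 37. 94.]
0.012 1.0 [28. 35. 93.]
0.012 1.1 [27. 33. 93.]
0.012 1.2 [26. 31. 95.]
```

>>> drive_tool(series=[-1, 0, 0, 0, 0, 0, -0.06, -1, 0, 0, 0, 0, 0, -0.06, -1, 0, 0, 0, 0, 0, 0, -1, 0, 0, 0, 0, 0, 0.05, -1, 0, 0, 0, 0, 0, 0.04, -1, 0, 0, -4, 0, 0, 0, -1, 0, 0, -6, 0, 0, 0, -1, 0, 0, -20, 0, 0, 0, -1, 0, 0, -30, 0, 0, 0, -1, 0, 0, 0, 0, 0, 0])

```text
t: 11.38
eef_pos: [0.6384, -0.0928, 0.2042]
tool_rot: [-0.023, 0.966, 0.042, -0.256]
contact_force: [0.3, -0.5, -1.0]
gripper_width: 0.108
```

```bash
python3 st.py
python3 - <<'E'
from h import *
o,p,r=obs()
Q=R.from_quat(np.roll([-0.00067,.99878,.0494,.00026],-1))
print((r.inv()*Q).as_rotvec())
rows(p,r,np.array([.5491,-.2934,.249]),Q,6,-1)
E
```

```text
t 11.43 tip-slot: up -1.6 right 1.1 out 55.9 angle -0.131 F tool [ 0.014  0.463 -0.855] M [-0.042  0.578 -0.009] w 0.11158136464250197 q7 -1.5032753465428472
[-0.07003602  0.51735481 -0.01230475]
6 rows: [-1.0, -19.6, 31.8, -0.1, -0.0117, 0.0862, -0.0021, -1.0, -19.6, 31.7, -1.4, -0.0117, 0.0862, -0.0021, -1.0, -19.5, 31.7, -2.7, -0.0117, 0.0862, -0.0021, -1.0, -19.2, 31.7, -4.0, -0.0117, 0.0862, -0.0021, -1.0, -18.9, 31.7, -5.3, -0.0117, 0.0862, -0.0021, -1.0, -18.5, 31.8, -6.6, -0.0117, 0.0862, -0.0021]
```

>>> drive_tool(series=[-1, -19.6, 31.8, -0.1, -0.0117, 0.0862, -0.0021, -1, -19.6, 31.7, -1.4, -0.0117, 0.0862, -0.0021, -1, -19.5, 31.7, -2.7, -0.0117, 0.0862, -0.0021, -1, -19.2, 31.7, -4, -0.0117, 0.0862, -0.0021, -1, -18.9, 31.7, -5.3, -0.0117, 0.0862, -0.0021, -1, -18.5, 31.8, -6.6, -0.0117, 0.0862, -0.0021, -1, 0, 0, 0, 0, 0, 0, -1, 0, 0, 0, 0, 0, 0])

```text
t: 12.42
eef_pos: [0.5479, -0.2928, 0.2477]
tool_rot: [-0.001, 0.999, 0.05, -0.002]
contact_force: [0.6, 0.5, 0.2]
gripper_width: 0.114
```

Run:
```python
from h import *
np.set_printoptions(precision=4,suppress=True)
T=cam('top');S=cam('side');o,p,r=obs();print(o['t'],p)
Q=R.from_quat(np.roll([-0.00067,.99878,.0494,.00026],-1))
rows(p,r,np.array([.5491,-.2934,p[2]]),Q,1,-1)
k=lambda c,x,y,w,h,f:cv2.resize(c['pixels'][y:y+h,x:x+w],None,fx=f,fy=f,interpolation=cv2.INTER_CUBIC)
z=p+r.apply([0,0,.102]);print('tip',z,proj(S,[z])[0])
cv2.imwrite('pics/g6.png',np.vstack([np.hstack([k(T,300,222,40,30,10),k(S,330,245,40,30,10)]),k(S,380,240,100,37,8)]))
g=T['pixels'].astype(np.float32)
P=slot-.008*n
for A in np.arange(-.8,1.3,.2): 
    u=proj(T,[P+rr*(np.cos(A)*up+np.sin(A)*rt) for rr in(.0105,.012,.0125)]).astype(np.float32);v=cv2.remap(g,u[:,:1],u[:,1:],cv2.INTER_LINEAR)[:,0];print(round(A,1),v.round().astype(int).tolist())
```

```text
12.525 [ 0.5489 -0.2918  0.2476]
1 rows: [-1.0, 0.0, 1.6, 0.0, -0.0013, 0.0033, 0.0026]
tip [ 0.5486 -0.2916  0.1456] [441.5737 268.7771]
-0.8 [[17, 23, 124], [22, 25, 109], [24, 26, 101]]
-0.6 [[23, 31, 117], [29, 40, 101], [33, 44, 95]]
-0.4 [[42, 63, 107], [32, 64, 83], [31, 67, 74]]
-0.2 [[61, 96, 103], [40, 100, 75], [34, 102, 66]]
-0.0 [[71, 108, 104], [49, 107, 75], [42, 107, 67]]
0.2 [[35, 69, 100], [23, 79, 73], [21, 82, 65]]
0.4 [[23, 34, 106], [28, 40, 84], [32, 42, 76]]
0.6 [[18, 21, 103], [28, 32, 83], [33, 37, 78]]
0.8 [[16, 16, 104], [28, 29, 79], [30, 32, 72]]
1.0 [[18, 18, 110], [32, 32, 89], [34, 35, 81]]
1.2 [[13, 13, 113], [26, 26, 87], [30, 31, 77]]
```

View pics/g6.png

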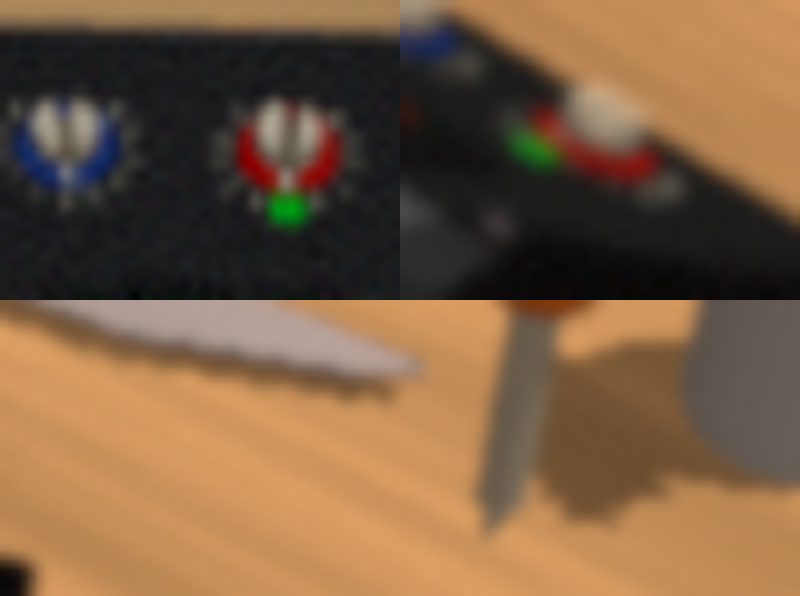

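The red pointer at (287,180) in the top crop stands straight towards the green mark (287,208), about -0.07 rad. The blue trimmer is unchanged. The blade end above the rack is at (440.8,268.7) and was predicted at (441.6,268.8). Now I'll put the tool back.

>>> drive_tool(series=[-1, 0, 1.6, 0, 0, 0, 0, -1, 0, 0, 20, 0, 0, 0, -1, 0, 0, 25, 0, 0, 0, -1, 0, 0, 20, 0, 0, 0, -1, 0, 0, 10, 0, 0, 0, -1, 0, 0, 6, 0, 0, 0, -1, 0, 0, 6, 0, 0, 0, -1, 0, 0, 6, 0, 0, 0, -1, 0, 0, 0, 0, 0, 0])

```text
t: 13.65
eef_pos: [0.5534, -0.2946, 0.162]
tool_rot: [0.001, 0.999, 0.05, 0.004]
contact_force: [-2.6, 6.2, 29.3]
gripper_width: 0.111
```

>>> drive_tool(series=[-1, 0, 0, -10, 0, 0, 0, -1, 0, 0, -15, 0, 0, 0, -1, 0, 0, 0, 0, 0, 0, -1, 0, 0, 0, 0, 0, 0])

```text
t: 14.15
eef_pos: [0.5476, -0.2957, 0.18]
tool_rot: [-0.0, 0.999, 0.049, -0.002]
contact_force: [0.4, 0.5, -0.9]
gripper_width: 0.108
```

Run:
```python
from h import *
np.set_printoptions(precision=4,suppress=True)
S=cam('side');T=cam('top');o,p,r=obs();print(o['t'],p,o['contact_force'],o['tool_rot'])
z=p+r.apply([0,0,.102]);print('tip',z,proj(S,[z])[0], 'flange', proj(S,[p+r.apply([0,0,.042])])[0])
u=proj(S,[[.548,-.292,.07],[.5491,-.2934,.07]]);print('hole',u)
k=lambda c,x,y,w,h,f:cv2.resize(c['pixels'][y:y+h,x:x+w],None,fx=f,fy=f,interpolation=cv2.INTER_CUBIC)
cv2.imwrite('pics/g7.png',k(S,400,250,70,80,7))
```

```text
14.25 [ 0.5477 -0.2954  0.1797] [-1.1685 -0.2645 -0.4743] [-0.0007  0.9988  0.0491 -0.0016]
tip [ 0.5473 -0.2953  0.0777] [437.3258 301.8787] flange [442.5515 273.9907]
hole [[435.2414 304.1423]
 [436.3067 304.2212]]
```

View pics/g7.png

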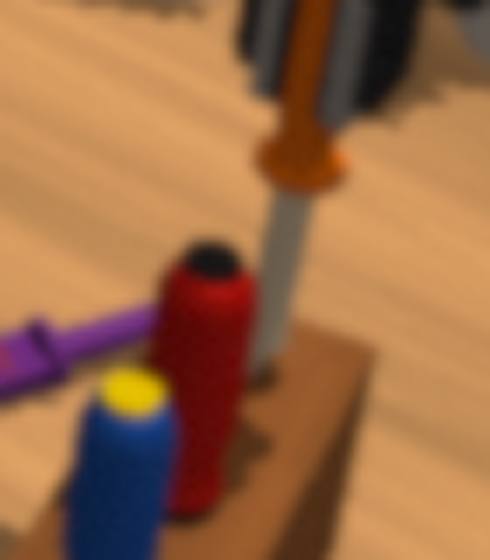

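The tool is still upright in the grip, with its flange at (442.8,273.1). The blade end is at about (437,302), and the hole's dark right part shows at (437,303.6), behind the red driver. So the hole centre is near (435,304) and I came down about 3.5 mm too far towards -y. I'll correct and retry.

>>> drive_tool(series=[-1, 0.6, -3.5, 0, 0, 0, 0, -1, 0, 0, 0, 0, 0, 0, -1, 0, 0, 5, 0, 0, 0, -1, 0, 0, 5, 0, 0, 0, -1, 0, 0, 5, 0, 0, 0, -1, 0, 0, 0, 0, 0, 0])

```text
t: 15.0
eef_pos: [0.5504, -0.2914, 0.1663]
tool_rot: [-0.0, 0.999, 0.05, 0.001]
contact_force: [2.6, 1.2, 0.1]
gripper_width: 0.11
```

>>> drive_tool(series=[-1, 2, 0, 2, 0, 0, 0, -1, 0, 0, 5, 0, 0, 0, -1, 0, 0, 5, 0, 0, 0, -1, 0, 0, 0, 0, 0, 0])

```text
t: 15.5
eef_pos: [0.5508, -0.2912, 0.1526]
tool_rot: [-0.001, 0.999, 0.05, -0.001]
contact_force: [4.7, 0.5, -2.6]
gripper_width: 0.113
```

>>> drive_tool(series=[-1, 1, 0, 6, 0, 0, 0, -1, 0, 0, 8, 0, 0, 0, -1, 0, 0, 8, 0, 0, 0, -1, 0, 0, 6, 0, 0, 0, -1, 0, 0, 0, 0, 0, 0])

```text
t: 16.12
eef_pos: [0.5511, -0.2911, 0.1244]
tool_rot: [-0.001, 0.999, 0.049, -0.001]
contact_force: [3.9, 0.1, -2.4]
gripper_width: 0.113
```

>>> drive_tool(series=[-1, 0, 0, 4, 0, 0, 0, -1, 0, 0, 3, 0, 0, 0, -1, 0, 0, 2, 0, 0, 0, -1, 0, 0, 0, 0, 0, 0])

```text
t: 16.62
eef_pos: [0.5513, -0.2914, 0.1162]
tool_rot: [-0.0, 0.999, 0.049, -0.001]
contact_force: [1.0, -0.3, -1.0]
gripper_width: 0.107
```

>>> drive_tool(series=[-1, 0, 0, 1.5, 0, 0, 0, -0.6, 0, 0, 0, 0, 0, 0, -0.4, 0, 0, 0, 0, 0, 0, 0, 0, 0, 0, 0, 0, 0, 0, 0, 0, 0, 0, 0, 0, 0, 0, 0, 0, 0, 0, 0, 0, 0, 0, -20, 0, 0, 0, 0, 0, 0, -40, 0, 0, 0, 0, 0, 0, -50, 0, 0, 0, 0, 0, 0, -40, 0, 0, 0, 0, 0, 0, 0, 0, 0, 0])

```text
t: 18.0
eef_pos: [0.5539, -0.2923, 0.2706]
tool_rot: [0.002, 0.999, 0.049, 0.003]
contact_force: [0.7, -0.0, -0.2]
gripper_width: 0.499
```

```bash
cat >> h.py <<'E'
base=slot-.011*n+.158*rt+.003*up
E
python3 - <<'E'
from h import *
np.set_printoptions(precision=4,suppress=True)
S=cam('side');T=cam('top')
h=cv2.cvtColor(S['pixels'],cv2.COLOR_BGR2HSV);m=cv2.inRange(h,(8,200,110),(18,255,255))[255:325,420:465];ys,xs=np.nonzero(m);print('orange rows',ys.min()+255,ys.max()+255,'cols',xs.min()+420,xs.max()+420)
print('expected top,flange',proj(S,[[.549,-.292,.134],[.549,-.292,.072]]))
o,p,r=obs();print(o['t'],p)
tip=base+.004*n+.034*(np.cos(.3)*n-np.sin(.3)*up);print('bat tip pred',tip,proj(S,[tip])[0],proj(T,[tip,base])) 
Q=Qa(0)
p1=base+n*.11-.045*up
p,r=rows(p,r,p1,Q,8,-1)
p,r=rows(p,r,base+n*.05-.045*up,Q,3,-1)
E
```

```text
orange rows 272 321 cols 422 444
expected top,flange [[440.9028 274.4568]
 [435.7258 302.9819]]
18.1 [ 0.5518 -0.2915  0.2661]
bat tip pred [0.5829 0.0667 0.0852] [305.8875 214.4011] [[266.7805 225.1891]
 [267.1319 237.4077]]
8 rows: [-1.0, 16.6, -43.0, 16.8, 0.0047, -0.0653, 0.0175, -1.0, 16.9, -43.2, 15.9, 0.0047, -0.0653, 0.0175, -1.0, 17.2, -43.4, 15.0, 0.0047, -0.0653, 0.0175, -1.0, 17.3, -43.6, 14.1, 0.0047, -0.0653, 0.0175, -1.0, 17.5, -43.9, 13.2, 0.0047, -0.0653, 0.0175, -1.0, 17.5, -44.1, 12.2, 0.0047, -0.0653, 0.0175, -1.0, 17.5, -44.4, 11.3, 0.0047, -0.0653, 0.0175, -1.0, 17.4, -44.6, 10.4, 0.0047, -0.0653, 0.0175]
3 rows: [-1.0, 0.0, 0.0, 20.0, 0.0, 0.0, 0.0, -1.0, 0.0, 0.0, 20.0, 0.0, 0.0, 0.0, -1.0, 0.0, 0.0, 20.0, 0.0, 0.0, 0.0]
```

The orange tool is back in its place: its top is at row 272 against 274 expected, at the rack hole. Next is the toggle.

>>> drive_tool(series=[-1, 16.6, -43, 16.8, 0.0047, -0.0653, 0.0175, -1, 16.9, -43.2, 15.9, 0.0047, -0.0653, 0.0175, -1, 17.2, -43.4, 15, 0.0047, -0.0653, 0.0175, -1, 17.3, -43.6, 14.1, 0.0047, -0.0653, 0.0175, -1, 17.5, -43.9, 13.2, 0.0047, -0.0653, 0.0175, -1, 17.5, -44.1, 12.2, 0.0047, -0.0653, 0.0175, -1, 17.5, -44.4, 11.3, 0.0047, -0.0653, 0.0175, -1, 17.4, -44.6, 10.4, 0.0047, -0.0653, 0.0175, -1, 0, 0, 0, 0, 0, 0])

```text
t: 19.23
eef_pos: [0.6476, 0.0695, 0.1261]
tool_rot: [-0.007, 0.965, -0.018, -0.263]
contact_force: [-0.6, 0.1, -0.4]
gripper_width: -0.001
```

```bash
cat > sw.py <<'E'
from h import *
np.set_printoptions(precision=3,suppress=True)
S=cam('side');o,p,r=obs();d=(p-base)*1000
print(o['t'],'TCP-base up %.1f right %.1f out %.1f'%(d@up,d@rt,d@n),'rot',(r.inv()*Qa(0)).as_rotvec(),'F',o['contact_force'],o['gripper_width'],o['q'])
E
python3 sw.py; python3 sw.py
```

```text
19.275 TCP-base up -45.4 right 2.3 out 105.7 rot [0.001 0.007 0.004] F [ 0.807 -0.824  0.636] -0.001443695854636007 [-0.045  0.852 -0.189  1.289  0.016  1.527 -1.823]
19.325 TCP-base up -45.3 right 0.0 out 107.2 rot [0.001 0.004 0.001] F [-0.372 -0.689  0.235] -0.0006435686205405554 [-0.043  0.849 -0.187  1.289  0.016  1.527 -1.823]
```

>>> drive_tool(series=[-1, 0, 0, 19, 0, 0, 0, -1, 0, 0, 19, 0, 0, 0, -1, 0, 0, 19, 0, 0, 0, -1, 0, 0, 0, 0, 0, 0, -1, -6, 0, 0, 0, 0, 0, -1, -6, 0, 0, 0, 0, 0, -1, -6, 0, 0, 0, 0, 0, -1, -4, 0, 0, 0, 0, 0, -1, -3, 0, 0, 0, 0, 0, -1, 0, 0, 0, 0, 0, 0])

```text
t: 20.58
eef_pos: [0.6008, 0.0661, 0.0947]
tool_rot: [-0.006, 0.966, -0.021, -0.258]
contact_force: [5.8, -0.6, 3.6]
gripper_width: 0.003
```

```bash
python3 sw.py; python3 sw.py
```

```text
20.625 TCP-base up -20.9 right 0.2 out 53.6 rot [-0.001 -0.002  0.001] F [5.913 0.413 3.642] -6.969719878027701e-05 [-0.037  0.813 -0.199  1.453  0.016  1.394 -1.834]
20.675 TCP-base up -21.0 right 0.2 out 53.6 rot [-0.001 -0.002  0.   ] F [ 4.994 -0.801  3.215] -0.0048619202947431175 [-0.037  0.813 -0.199  1.453  0.016  1.393 -1.834]
```

>>> drive_tool(series=[-1, 12, 0, 0, 0, 0, 0, -1, 14, 0, 0, 0, 0, 0, -1, 0, 0, 11, 0, 0, 0, -1, 0, 0, 0, 0, 0, 0])

```text
t: 21.18
eef_pos: [0.6147, 0.0653, 0.0696]
tool_rot: [-0.006, 0.965, -0.021, -0.261]
contact_force: [-0.7, 0.2, 0.5]
gripper_width: 0.001
```

```bash
python3 sw.py; python3 sw.py
python3 - <<'E'
from h import *
S=cam('side');T=cam('top')
k=lambda c,x,y,w,h,f:cv2.resize(c['pixels'][y:y+h,x:x+w],None,fx=f,fy=f,interpolation=cv2.INTER_CUBIC)
cv2.imwrite('pics/g8.png',k(S,275,185,70,60,10))
p=obs()[1];r=obs()[2]
h=cv2.cvtColor(S['pixels'],cv2.COLOR_BGR2GRAY);print(h[205:232,290:322:2])
print(proj(S,[p+r.apply([0,0,.022]),base,base+.0365*n-.01*up,base+.0365*n+.01*up]))
E
```

```text
21.225 TCP-base up -45.5 right 0.2 out 39.8 rot [-0.     0.004  0.001] F [ 0.555 -0.044  0.143] 0.0029907945435494283 [-0.04   0.865 -0.193  1.411  0.022  1.389 -1.829]
21.275 TCP-base up -45.7 right 0.2 out 40.5 rot [-0.     0.003  0.001] F [-0.403  0.376 -0.062] 0.005412875523851184 [-0.039  0.865 -0.193  1.411  0.022  1.389 -1.829]
[[154 157 161 162 163 163 161 161 156 137 110  85  39  24  23  26]
 [152 154 157 160 161 162 161 159 141 112  95  83  50  36  25  24]
 [152 153 155 158 159 160 160 147 119  96  92  82  65  51  33  23]
 [154 152 152 154 157 159 151 122 100  92  93  81  76  64  51  26]
 [153 154 152 152 153 150 133 101  92  91  91  77  83  72  68  30]
 [153 153 153 151 147 134 108  90  90  91  88  73  84  82  72  28]
 [153 153 153 150 136 110  90  89  89  89  86  72  78  87  69  26]
 [151 152 152 139 115  92  86  87  89  89  81  74  73  88  61  24]
 [149 150 145 118  96  86  85  91  91  88  77  79  74  89  52  22]
 [147 142 128  96  87  86  87 108 105  85  74  84  79  88  44  22]
 [146 129 102  88  86  87  91 128 120  82  71  83  83  82  35  21]
 [142 109  87  84  85  86 
[... 463 characters left out ...]
7 115  95  82  84  85  78  76  78  60  54  64]
 [ 16  15  17  40  87 113  85  79  82  85  84  81  80  70  72  78]
 [ 19  20  36  72 106 102  72  78  80  82  84  85  83  79  81  84]
 [ 19  25  62  98 116  92  58  72  77  79  83  85  85  83  84  85]
 [ 22  33  79 106 102  82  44  60  73  78  79  83  85  86  84  84]
 [ 27  34  71  95  70  60  42  46  60  76  79  80  84  84  85  84]
 [ 27  31  52  69  39  41  47  48  43  66  77  80  80  83  85  84]
 [ 27  28  36  40  22  30  44  48  27  47  68  78  80  81  82  85]
 [ 28  28  33  24  14  19  29  37  21  29  50  70  78  79  80  83]]
[[313.66944866 223.26360767]
 [297.04517735 228.95183096]
 [305.87603101 214.39063035]
 [299.74146975 213.22272588]]
```

>>> drive_tool(series=[-1, -7, 0, 0, 0, 0, 0, -1, -7, 0, 0, 0, 0, 0, -1, -6, 0, 0, 0, 0, 0, -1, -4, 0, 0, 0, 0, 0, -1, -3, 0, 0, 0, 0, 0, -1, 0, 0, 0, 0, 0, 0])

```text
t: 22.12
eef_pos: [0.5926, 0.0664, 0.0849]
tool_rot: [-0.006, 0.965, -0.021, -0.26]
contact_force: [0.5, 0.2, 0.3]
gripper_width: 0.002
```

```bash
python3 sw.py; python3 sw.py
```

```text
22.175 TCP-base up -18.7 right 0.1 out 40.8 rot [-0.     0.003  0.001] F [ 1.686 -0.081 -0.185] 0.002653705019726168 [-0.037  0.816 -0.201  1.476  0.017  1.372 -1.836]
22.225 TCP-base up -18.7 right 0.1 out 40.6 rot [-0.     0.003  0.001] F [-0.24   0.325 -0.474] 0.0009643251426907891 [-0.037  0.816 -0.201  1.476  0.017  1.372 -1.836]
```

>>> drive_tool(series=[-1, -2, 0, 0, 0, 0, 0, -1, -2, 0, 0, 0, 0, 0, -1, 0, 0, 0, 0, 0, 0])

```text
t: 22.6
eef_pos: [0.5892, 0.0665, 0.0867]
tool_rot: [-0.006, 0.965, -0.021, -0.26]
contact_force: [-0.8, -0.3, 0.4]
gripper_width: 0.005
```

```bash
python3 sw.py; python3 sw.py
python3 - <<'E'
from h import *
S=cam('side')
cv2.imwrite('pics/g9.png',S['pixels'])
h=cv2.cvtColor(S['pixels'],cv2.COLOR_BGR2GRAY);print(h[208:230:2,286:320:2])
E
```

```text
22.65 TCP-base up -14.9 right 0.1 out 41.0 rot [-0.001  0.002  0.001] F [-0.272 -0.377  0.572] -0.0026872753584215605 [-0.036  0.809 -0.202  1.486  0.016  1.369 -1.837]
22.7 TCP-base up -15.0 right 0.1 out 41.0 rot [-0.001  0.002  0.001] F [ 0.241 -0.611  0.164] 0.002750688264309567 [-0.036  0.809 -0.202  1.485  0.016  1.369 -1.837]
[[153 153 151 152 150 151 149 121  99  81  75  79  43  20  17  16  18]
 [150 152 152 151 140 126 103  87  68  80  77  82  37  21  18  23  23]
 [145 147 143 134 104  88  91  88  74  80  88  66  27  19  29  60  56]
 [147 132 107  87  86  87 102 118  91  73  89  50  23  17  44  84  87]
 [125  93  85  81  83  83  89 101  87  81  78  35  19  22  66  86  89]
 [ 80  76  80  82  82  81  78  81  70  91  62  24  20  32  74  85  86]
 [ 42  46  54  62  69  73  77  77  63  84  59  35  32  60  81  83  82]
 [ 12  13  16  17  22  38  72  79  75  78  71  66  71  81  84  83  82]
 [ 16  14  17  17  17  42  75  72  76  79  80  82  84  83  84  84  85]
 [ 19  22  29  35  62  91  89  74  56  71  77  79  82  84  85  84  84]
 [ 25  26  29  36  71  94  66  62  41  44  59  75  79  79  83  85  84]]
```

>>> drive_tool(series=[-1, 10, 0, 0, 0, 0, 0, -1, 20, 0, 0, 0, 0, 0, -1, 0, 0, -30, 0, 0, 0, -1, 0, 0, -50, 0, 0, 0, -1, 0, -40, -30, 0, 0, 0, -1, 0, -50, 0, 0, 0, 0, -1, 0, -50, 0, 0, 0, 0, -1, 0, -50, 0, 0, 0, 0, -1, 0, 0, 0, 0, 0, 0])

```text
t: 23.88
eef_pos: [0.6773, 0.2593, 0.1662]
tool_rot: [-0.007, 0.965, -0.017, -0.26]
contact_force: [-0.0, 0.0, 0.8]
gripper_width: 0.001
```

Run:
```python
from h import *
T=cam('top');S=cam('side');o,p,r=obs();print(o['t'],p,o['contact_force'])
k=lambda c,x,y,w,h,f:cv2.resize(c['pixels'][y:y+h,x:x+w],None,fx=f,fy=f,interpolation=cv2.INTER_CUBIC)
top=np.hstack([k(T,240,215,120,50,4),k(S,280,200,50,31,6)[:186]]) if 0 else None
o=np.zeros((600,800,3),np.uint8)
o[:300,:600]=k(T,240,215,120,60,5); o[:200,600:]=k(S,285,205,25,25,8)
o[200:300,600:]=k(T,315,228,25,25,8)[50:150]
o[300:,:400]=cv2.resize(S['pixels'],(400,300),interpolation=cv2.INTER_AREA);o[300:,400:]=cv2.resize(T['pixels'],(400,300),interpolation=cv2.INTER_AREA)
cv2.imwrite('pics/f.png',o)
print(proj(T,[base+.0365*n-.01*up,base+.0365*n+.01*up]))
```

```text
23.975 [0.67906972 0.25298936 0.1662286 ] [ 1.24854735 -0.87638917  0.01531271]
[[266.77891956 225.19816887]
 [266.23731407 231.07746651]]
```

View pics/f.png

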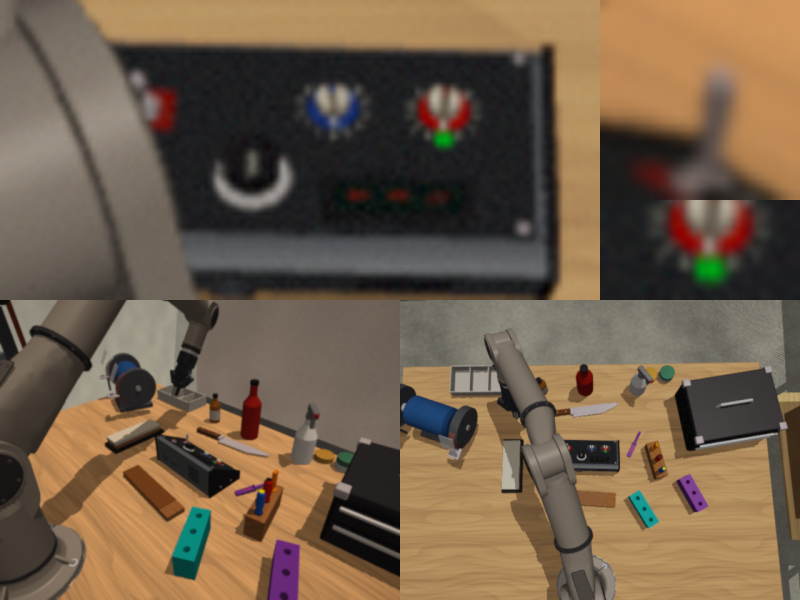

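The side crop shows the bat tip at about (299.3,213.9). The prediction was (299.7,213.2) for run and (305.9,214.4) for off, so it is flipped. The red pointer still points at the green mark. The orange tool stands in the rack with both drivers, and the blue trimmer, stone and knife are in place. The hand is clear of everything, so I'm handing in.

```bash
python3 -c "
from h import *
print(bot.hand_in())"
```

```text
the job is handed in; nothing more can be done
None
```

The job is done and handed in at about 24 s. I turned the red trimmer back into the green zone with the orange tuning tool and stood the tool back in the wooden rack. Only then did I flip the toggle up the slope to run.

**Last checks**
- **Red trimmer:** the pointer read about -0.07 rad after the turn (limit ±0.2), and it still pointed straight at the green mark in the last picture.
- **Toggle:** its tip was at pixel (299.3,213.9). I expected (299.7,213.2) for run and (305.9,214.4) for off. The robot's arm partly hid it in the top view.
- **Tuning tool:** it stands in its hole in the rack, between 1 and 2 px off where I expected it.
- **Left alone:** the blue trimmer, both drivers, the stone and the knife looked unchanged. The gripper was clear of everything, with about 1 N reading, which is sensor noise.

**What went wrong**
- **Purple look-alike:** the purple tool standing on the bench fell over during my first approach to the rack, probably knocked by the gripper. It now lies on the bench behind the rack.
- **Rack:** my first try at putting the tool back hit the rack's top with about 29 N. I moved it about 3.5 mm and it went in.
- **Toggle:** my first push rode up on the end of the bat at about 7 N. I backed off, went lower and the second push flipped it.

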